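# Count along the spool rack and push the spool into the third gap

## Robot

A 6-joint arm with a two-finger parallel gripper is mounted at the origin on a cart in front of the work surface, level with it; the furniture and walls round the work are solid. World frame = base frame: x ahead of the robot, y to its left, z up, the work surface at z = 0. Lengths are in m, angles in rad, forces in N, time in s.
With the tool pointing down it reaches from about 0.375 to 0.925 m from the base axis. Payload 5.7 kg.
Tool frame: the origin (TCP) lies where the fingers leave the gripper's body, on its centre line; the fingertips stand 80 mm ahead of it and the grasp point (between the pads) lies 61 mm ahead of it; z points along the fingers, x is the direction in which the jaws open and shut, and the axes are right-handed (so a half turn about z gives the same grasp; the last joint's range is limited). The gripper opens to 88 mm and grips with 3 to 60 N. Pads are 20 mm wide; open, the fingers measure 115 mm over their backs; the gripper's body (75 mm by 178 mm) begins 61 mm behind the grasp point.
Start: joints at [1.139, 0.359, 1.51, -0, 1.272, -0.115], TCP at [0.187, 0.57, 0.303] pointing down, gripper open.
Joint ranges: [-2.97, 2.97], [-1.01, 2.36], [0.21, 2.38], [-0.96, 4.11], [0.2, 2.71], [-2.98, 2.98]. Speed limits (rad/s): [2.39, 2.39, 3.14, 3.14, 3.14, 3.14].

## Interface

Orientations are given as a unit quaternion [w, x, y, z].
In Python, from workcell import * gives the robot as it stands.
- The arm moves only by the tool apply_moves, never from a script. Its argument "moves" is a list that holds one entry, the list of rows, each a list of 4 numbers: the shift along the world's x, y, z in mm, then the turn about the world's z in degrees. In form: [[[x, y, z, spin], ...]]. A call has 1 to 10 rows; each row shifts and turns the pose as measured when the row begins; what a row does not reach is not made up. A row lasts 1/8 s, in which the tool goes at most 62.5 mm and 10.7 degrees, less where a joint would pass 70% of its speed; a pose out of reach is approached as far as the arm can. A call with a gripper value outside its range is refused whole. "fingers" is the opening in per cent of the stroke, from 0 (shut) to 100 (fully open), set as the call begins (left out, the last holds). The fingers move at their own pace and stop on an object; the grip force is fixed at half the most. Time passes only in rows, so rows that do not move let the fingers close. It gives the time, the measured TCP pose, the force and the opening at its end, in the units of the state.
- state(): the state, without advancing time (a new reading comes with each control period).
- camera(name): name is "scene" or "top" or "wrist"; returns the picture (400x640x3 uint8, red, green, blue); there is no depth.
- calibration(name): a dict with "fovy" (degrees; the focal length in pixels is half the picture's height over the tangent of half this angle, whatever the lens; pixels are square), "cx", "cy" (the principal point, pixels), "k1" (the pictures are not rectified: a ray, as slopes to the right and down, at radius r is drawn at 1 + k1 r^2 times it, then the intrinsics apply), "view" (4x4, takes a point from world to camera coordinates). Camera axes: x right, y down, z forward; pixel columns grow to the right and rows downward; lengths in m; the calibration is good to about 2 mm. A picture is of the moment at which its call begins: read the wrist's pose just before it. calibration takes no time and is no camera call; for the wrist camera it gives the pose at the moment of the call.
- job_done(): hands the job in, once; it reports no verdict.
The state is a dict: "time_s": time; "joint_pos": joint angles; "qvel": joint speeds; "joint_efforts": joint torques, N m; "ee_pos": TCP position; "orientation": TCP orientation; "wrist_force": force on the tool from outside, world axes, zero at the start; "torque": the same for the moment, N m; "gripper_width": finger opening in m.
Only numpy, scipy, OpenCV 4.12 (cv2) and the standard library are available. Lean on these libraries where they do the work, as an engineer would, in place of code of your own. Each camera call takes 0.05 s, during which the arm holds its last target.

## Task

With the gripper shut, run a fingertip lightly along the top of the rack's aluminium rail, starting over the first gap next to the red end post, counting the gaps, and stop over the third gap. Then push the loose solder spool across the bench into that third gap until it is fully home against the back, leaving it standing upright, and come away clear. Nothing is gripped or lifted: the spool only slides on the bench, and the spools already in the rack and the other things on the bench stay where they are.

Things in the scene. Friction and masses are not known exactly. Their poses are not given: they have to be found in the camera images.
- rack: plywood divider rack, fixed, six gaps in a row, open to the front, above and below (the bench is their floor). Origin: on the bench, middle of the mouth line (front ends of the dividers); x points into the gaps, y along the row. Dividers 6 mm thick, 42 high, round-ended; gaps 60 mm wide, centres at y = -165, -99, -33, 33, 99, 165 mm. Back wall at x = 50 to 58 mm
- count_rail: aluminium bar above all six gaps, along the rack's y, 398 mm long, 18 wide (rack x = 19 to 37 mm), flat top 58 mm above the bench; a dark line over each inner divider. Sprung: gives downward up to 6 mm (0.6 N to start, 3 N fully down) and comes back. Origin: middle of its underside, 50 mm above the bench
- end_red: red end post, fixed, touching one end of the rack (left or right end, it varies), 62 x 18 x 66 mm high, standing on the bench. Origin: centre of its foot, 28 mm behind the mouth line. Counted from it, the centres of the first, second and third gap lie 45, 111 and 177 mm away along the rack's y
- end_grey: grey end post, the same, at the other end of the rack
- spool: the loose solder spool to be pushed, black flanges and silvery winding, 54 mm in diameter, 35 mm high, standing upright on the bench alone in front of the rack. Origin: centre of its foot. Fully home in a gap its centre is 23 mm behind the mouth line and it protrudes 4 mm
- spool_a: a like spool already standing loose in one end gap of the rack; leave it
- spool_b: a like spool already standing loose in the second gap from the opposite end of the rack to spool_a; leave it
- screw_box: bystander: loose blue box of screws, 60 x 83 x 46 mm, origin at its foot
- tape_measure: bystander: loose yellow tape measure, 71 x 82 x 32 mm, origin at its foot
- caliper: bystander: loose steel caliper, 68 x 168 x 10 mm, origin at its foot
- pencil: bystander: loose orange pencil, 149 mm long, 8 mm thick, origin at its underside

How it is judged:
By the outcome, as a careful person would: the job done as asked, in the order asked, and still so for the second after the job is handed in, with the robot touching nothing.
It also fails if it takes over 64 s, if anything falls off the work surface, if the arm or the gripper's body presses on something with over 40 N, if the wrist force passes 120 N, or if a joint passes its speed limit or range.

## Working session

There is one attempt and no reset: what is moved stays moved. The work goes in short steps, Python scripts to look and compute and a tool call to move; the robot and the scene stay as the last step left them, time stands still between calls to the robot, and variables do not carry over. Pictures are saved under pics/ and viewed, and the job is handed in when it is done.

Besides the shell and the picture viewer there is one more tool, called after "Request:" as name(argument=value, ...) on one line, values as JSON. apply_moves: Moves the arm, as the interface text tells. Its arguments: {"type":"object","properties":{"moves":{"type":"array","items":{"type":"array","items":{"type":"array","items":{"type":"number"}}}},"fingers":{"type":"number"}},"required":["moves"]}

```bash
mkdir -p pics; ls
python3 - <<'E'
from workcell import *
import cv2
s=state();print({k:s[k] for k in('time_s','ee_pos','orientation','wrist_force','gripper_width')})
for n in('scene','top'):
    im=camera(n);cv2.imwrite(f'pics/{n}0.png',im[:,:,::-1]);c=calibration(n);print(n,c)
E
```

```text
pics
{'time_s': 0.0, 'ee_pos': array([0.18670076, 0.56964159, 0.30183098]), 'orientation': array([ 4.47748725e-04,  8.09794950e-01,  5.86712308e-01, -7.78582985e-04]), 'wrist_force': array([-0.04453546,  0.27334646,  0.18933122]), 'gripper_width': 0.08783885738233285}
scene {'fovy': 51.549664760217404, 'cx': 326.6297856371703, 'cy': 202.46891644956204, 'k1': -0.03516561676312149, 'view': array([[ 0.59435884, -0.8041577 , -0.00824409, -0.2688348 ],
       [-0.36075655, -0.25744782, -0.89642363,  0.26235084],
       [ 0.71874355,  0.53577142, -0.44312155,  0.68530545],
       [ 0.        ,  0.        ,  0.        ,  1.        ]])}
top {'fovy': 54.77065024446024, 'cx': 324.68976012553514, 'cy': 201.19749709576993, 'k1': -0.08892338195788047, 'view': array([[-0.0182376 , -0.99977418, -0.01090753,  0.07644963],
       [-0.99630564,  0.01908783, -0.08373003,  0.53016139],
       [ 0.08391932,  0.0093402 , -0.99642878,  1.05335204],
       [ 0.        ,  0.        ,  0.        ,  1.        ]])}
```

View pics/scene0.png

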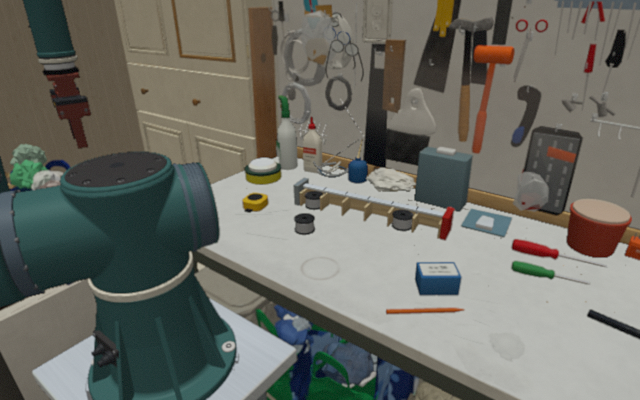

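View pics/top0.png

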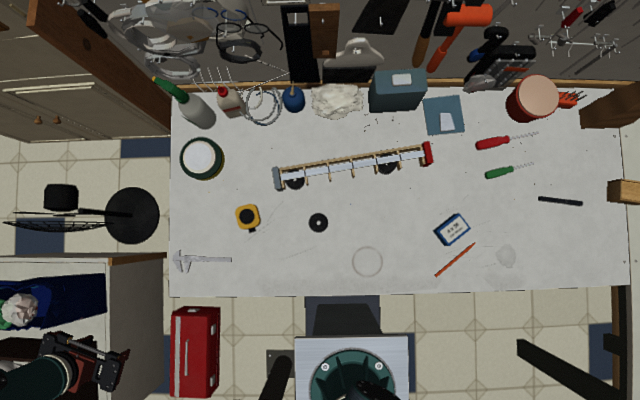

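```bash
cat > h.py <<'E'
import numpy as np,cv2
def K(c):
    f=200/np.tan(np.radians(c['fovy'])/2);return np.array([[f,0,c['cx']],[0,f,c['cy']],[0,0,1.]])
D=lambda c:np.array([c['k1'],0,0,0,0.])
def ray(c,p,z):
    n=cv2.undistortPoints(np.array(p,float).reshape(-1,1,2),K(c),D(c)).reshape(-1,2)
    V=c['view'];R=V[:3,:3];o=-R.T@V[:3,3]
    d=np.c_[n,np.ones(len(n))]@R
    return o+d*((z-o[2])/d[:,2])[:,None]
def proj(c,P):
    V=c['view'];r,_=cv2.Rodrigues(V[:3,:3])
    return cv2.projectPoints(np.array(P,float).reshape(-1,1,3),r,V[:3,3],K(c),D(c))[0].reshape(-1,2)
E
python3 - <<'E'
import cv2
im=cv2.imread('pics/top0.png')
cv2.imwrite('pics/top0z.png',cv2.resize(im[130:240,260:450],None,fx=4.2,fy=4.2,interpolation=cv2.INTER_CUBIC))
im=cv2.imread('pics/scene0.png')
cv2.imwrite('pics/scene0z.png',cv2.resize(im[165:265,280:470],None,fx=4.2,fy=4.2,interpolation=cv2.INTER_CUBIC))
E
```

```text
(no output)
```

View pics/top0z.png

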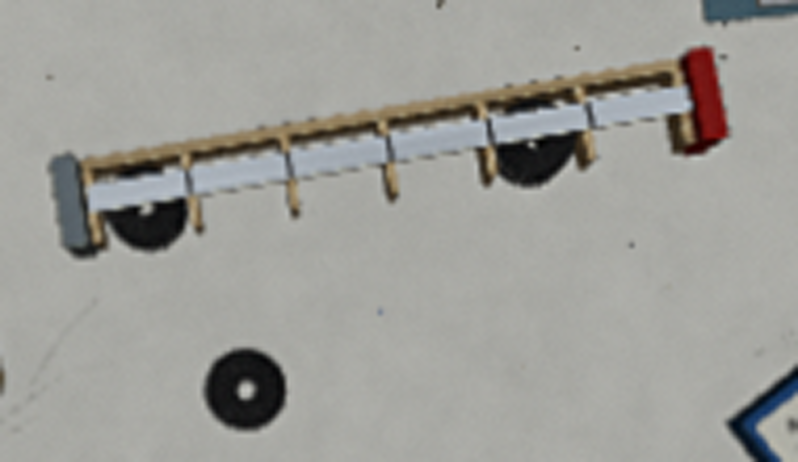

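View pics/scene0z.png

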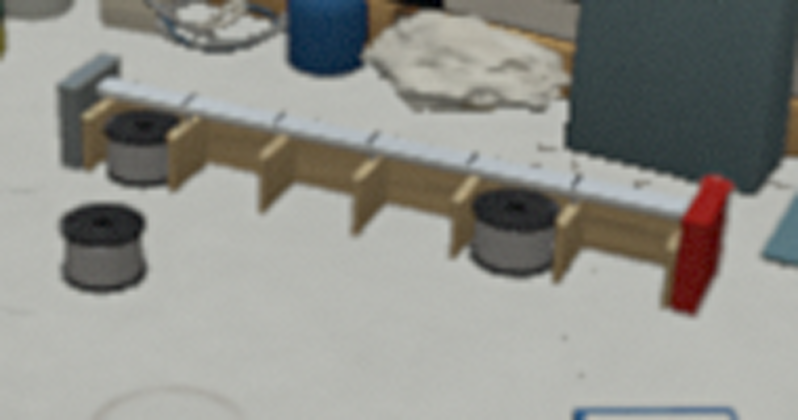

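```bash
cat > m.py <<'E'
from workcell import *
from h import *
c=calibration('top');im=cv2.imread('pics/top0.png')
hsv=cv2.cvtColor(im,cv2.COLOR_BGR2HSV)
# rail
m=cv2.inRange(im,(195,185,170),(255,255,255)); m=((im[:,:,0].astype(int)-im[:,:,2]>8)&(im[:,:,0]>150)).astype(np.uint8)
roi=np.zeros_like(m);roi[135:195,275:432]=1;m*=roi
m=cv2.morphologyEx(m,cv2.MORPH_CLOSE,np.ones((5,5)))
n,l,st,ce=cv2.connectedComponentsWithStats(m);i=1+st[1:,4].argmax();print(st[i],ce[i])
v,u=np.nonzero(l==i);P=ray(c,np.c_[u,v],.058)[:,:2]
ctr=P.mean(0);r=cv2.minAreaRect((P*1000).astype(np.float32));print('rail mean',ctr,r)
w,V=np.linalg.eigh(np.cov((P-ctr).T));print('dir',V[:,1])
Z=np.array([(187,181),(290,164),(390,148),(491,130),(589,112)])
px=(Z+.5)/4.2-.5+[260,130]
L=ray(c,px,.058)[:,:2];print('lines',L)
# posts
for nm,mm in(('red',(cv2.inRange(hsv,(0,150,120),(6,255,255))|cv2.inRange(hsv,(174,150,120),(180,255,255)))),):
    mm[:,:410]=0;mm[:,450:]=0;mm[:130]=0;mm[175:]=0
    v,u=np.nonzero(mm);Q=ray(c,np.c_[u,v],.066)[:,:2];print(nm,len(u),cv2.minAreaRect((Q*1000).astype(np.float32)))
# spool
mm=cv2.inRange(im,(0,0,0),(70,70,70));mm[:205]=0;mm[240:]=0;mm[:,:300]=0;mm[:,340:]=0
cs,_=cv2.findContours(mm,cv2.RETR_EXTERNAL,cv2.CHAIN_APPROX_NONE);k=max(cs,key=cv2.contourArea)
(e,rad)=cv2.minEnclosingCircle(k);M=cv2.moments(k);e=(M['m10']/M['m00'],M['m01']/M['m00']);print('spool px',e,rad,'world',ray(c,[e],.035))
Q=ray(c,k.reshape(-1,2),.035)[:,:2];print(np.ptp(Q,axis=0),(Q.max(0)+Q.min(0))/2)
# bystander approx
print('screwbox,tape,caliper,pencil',ray(c,[(452,229),(247,217),(203,260),(455,259)],.02))
E
python3 m.py
```

```text
[281 151 143  29 817] [351.50428397 165.04161567]
rail mean [ 0.62585668 -0.0087771 ] ((626.1594848632812, -10.042877197265625), (15.961709022521973, 393.6037292480469), 8.668855667114258)
dir [-0.15060398  0.98859417]
lines [[ 0.6071965   0.12056607]
 [ 0.61695716  0.05377694]
 [ 0.62617421 -0.01112522]
 [ 0.63678402 -0.07691951]
 [ 0.64754815 -0.14112344]]
red 26 ((654.415283203125, -218.68653869628906), (52.873565673828125, 12.487776756286621), 8.556663513183594)
spool px (317.9750164365549, 222.25969756738985) 9.41086483001709 world [[0.47282993 0.08588682 0.035     ]]
[0.04956002 0.04962483] [0.47353188 0.08582666]
screwbox,tape,caliper,pencil [[ 0.44691206 -0.28791732  0.02      ]
 [ 0.49147851  0.28494186  0.02      ]
 [ 0.37311037  0.41011852  0.02      ]
 [ 0.3633587  -0.29313906  0.02      ]]
```

Request:
apply_moves(moves=[[[35, -45, 0, 3], [35, -45, 0, 3], [35, -45, 0, 3], [35, -45, 0, 3], [35, -45, 0, 3], [35, -45, 0, 3], [35, -45, 0, 3], [35, -45, 0, 3], [35, -45, 0, 3], [30, -45, 0, 0]]], fingers=0)

```text
time_s: 1.35
ee_pos: [0.537, 0.1072, 0.2992]
orientation: [-0.0, 0.641, 0.767, -0.001]
wrist_force: [1.3, 0.9, 0.7]
gripper_width: 0.0004
```

Request:
apply_moves(moves=[[[10, -50, 0, -1.5], [10, -50, 0, 0], [15, -50, 0, 0], [0, 0, 0, 0]]])

```text
time_s: 1.85
ee_pos: [0.5744, -0.0514, 0.2976]
orientation: [-0.0, 0.654, 0.757, -0.002]
wrist_force: [-0.1, 0.4, 0.3]
gripper_width: 0.0006
```

Run:
```python
from workcell import *
from h import *
import pickle
s=state();c=calibration('wrist');im=camera('wrist')
cv2.imwrite('pics/w1.png',im[:,:,::-1]);pickle.dump(c,open('w1.pkl','wb'));print(s['ee_pos'],s['orientation'],s['wrist_force'])
```

```text
[ 0.57441997 -0.05137547  0.29764252] [-2.80303640e-04  6.53506184e-01  7.56919218e-01 -1.69890556e-03] [-0.09499948  0.40640278  0.27595877]
```

View pics/w1.png

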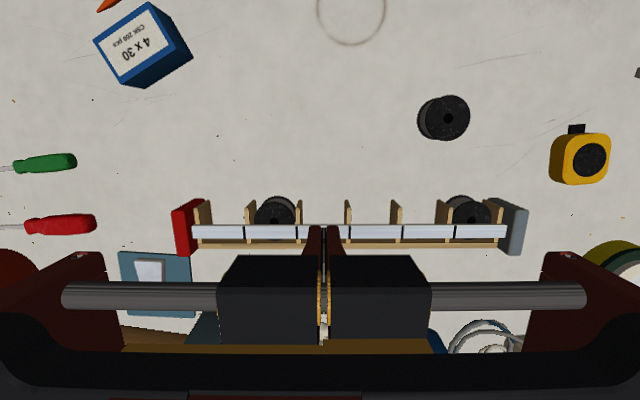

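Run:
```python
import cv2
im=cv2.imread('pics/w1.png')
cv2.imwrite('pics/w1z.png',cv2.resize(im[190:265,165:535],None,fx=2.1,fy=2.1,interpolation=cv2.INTER_CUBIC))
cv2.imwrite('pics/w1y.png',cv2.resize(im[190:265,165:360],None,fx=4,fy=4,interpolation=cv2.INTER_CUBIC))
```

```text
(no output)
```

View pics/w1z.png

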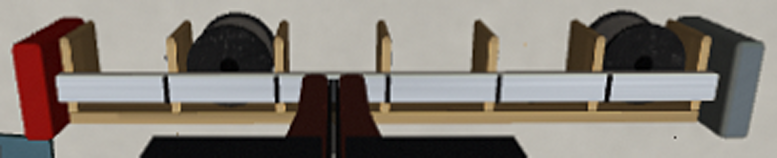

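View pics/w1y.png

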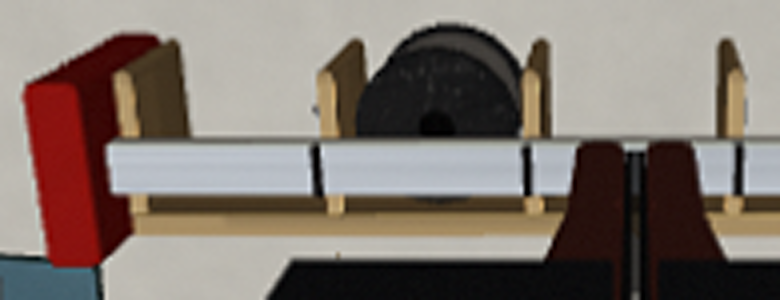

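```bash
cat > m2.py <<'E'
from h import *
import pickle
c=pickle.load(open('w1.pkl','rb'));im=cv2.imread('pics/w1.png')
Z=np.array([(57,87),(166,87.5),(277,87.5),(387.5,87.5),(500,87.5),(611,87.5),(717,87)])
px=(Z+.5)/2.1-.5+[165,190]
L=ray(c,px,.058)[:,:2];y=np.array([-199,-132,-66,0,66,132,199])/1000
A=np.polyfit(y,L,1);print('dir',A[0],'ctr',A[1],'res mm',(L-np.outer(y,A[0])-A[1]).round(4)*1000)
# spool foot/top
mm=cv2.inRange(im,(0,0,0),(75,75,75));mm[:85]=0;mm[150:]=0;mm[:,:400]=0;mm[:,490:]=0
cs,_=cv2.findContours(mm,cv2.RETR_EXTERNAL,cv2.CHAIN_APPROX_NONE);k=max(cs,key=cv2.contourArea);print(cv2.boundingRect(k))
h=ray(c,[(447.5,118)],.035);print('spool by hub',h)
E
python3 m2.py
python3 - <<'E'
import cv2
im=cv2.imread('pics/w1.png')
cv2.imwrite('pics/w1s.png',cv2.resize(im[85:150,400:490],None,fx=6,fy=6,interpolation=cv2.INTER_CUBIC))
E
```

```text
dir [-0.14596309  0.98926055] ctr [ 0.6244163  -0.01098992] res mm [[-0.1  0.6]
 [ 0.2 -0.6]
 [ 0.  -0.3]
 [-0.  -0.6]
 [-0.1  0.5]
 [-0.1  1.3]
 [ 0.1 -1. ]]
(417, 95, 53, 46)
spool by hub [[0.47151349 0.08495911 0.035     ]]
```

View pics/w1s.png

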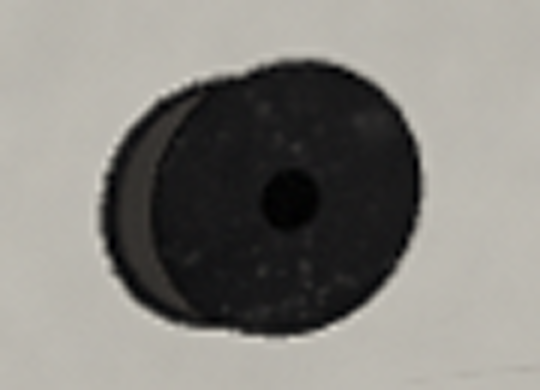

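Request:
apply_moves(moves=[[[25, -40, -10, 0], [25, -40, -20, 0], [20, -37, -20, 0], [4, -4, -30, 0], [0, 0, -30, 0], [0, 0, -15, 0], [0, 0, 0, 0]]])

```text
time_s: 2.78
ee_pos: [0.6478, -0.1621, 0.1684]
orientation: [-0.004, 0.65, 0.76, -0.0]
wrist_force: [-0.0, 0.2, 0.7]
gripper_width: 0.0005
```

Request:
apply_moves(moves=[[[2, -10, -12, 0], [0, -2, -8, 0], [0, 0, 0, 0], [0, 0, 0, 0]]])

```text
time_s: 3.28
ee_pos: [0.6514, -0.1746, 0.1502]
orientation: [-0.002, 0.649, 0.76, 0.0]
wrist_force: [-0.2, -0.9, 0.5]
gripper_width: 0.0003
```

Run:
```python
from workcell import *
from h import *
for i in range(3):
    s=state();print(s['time_s'],s['ee_pos'],s['orientation'],s['wrist_force'])
im=camera('scene');cv2.imwrite('pics/s2.png',cv2.resize(im[100:300,250:500,::-1],None,fx=3,fy=3,interpolation=cv2.INTER_CUBIC))
```

```text
3.275 [ 0.65138942 -0.17455064  0.15016188] [-2.13088009e-03  6.49426460e-01  7.60421317e-01  3.90255512e-04] [-0.23685001 -0.87917281  0.52085491]
3.275 [ 0.65138942 -0.17455064  0.15016188] [-2.13088009e-03  6.49426460e-01  7.60421317e-01  3.90255512e-04] [-0.23685001 -0.87917281  0.52085491]
3.275 [ 0.65138942 -0.17455064  0.15016188] [-2.13088009e-03  6.49426460e-01  7.60421317e-01  3.90255512e-04] [-0.23685001 -0.87917281  0.52085491]
```

View pics/s2.png

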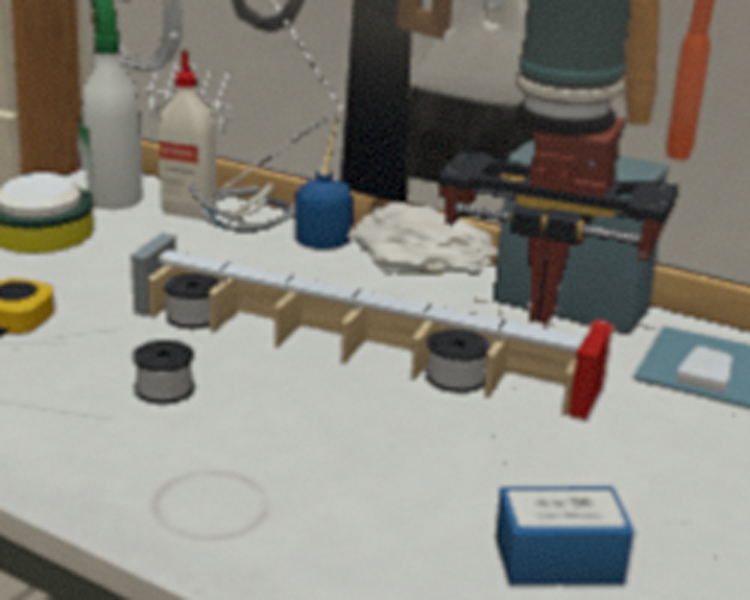

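Fingertips at zoom (542,318) stand just above the rail over the first gap by the red post. Lowering gently.

Request:
apply_moves(moves=[[[-1, 0, -4, 0], [0, 0, -4, 0], [0, 0, 0, 0], [0, 0, 0, 0]]])

```text
time_s: 3.82
ee_pos: [0.6504, -0.1745, 0.1422]
orientation: [-0.002, 0.649, 0.76, 0.001]
wrist_force: [-0.1, -0.9, 0.0]
gripper_width: 0.0004
```

Request:
apply_moves(moves=[[[0, 0, -3, 0], [0, 0, 0, 0]]])

```text
time_s: 4.08
ee_pos: [0.6505, -0.1745, 0.139]
orientation: [-0.002, 0.649, 0.76, 0.001]
wrist_force: [-0.4, -0.4, -0.2]
gripper_width: 0.0003
```

Request:
apply_moves(moves=[[[0, 0, -1.5, 0], [0, 0, 0, 0]]])

```text
time_s: 4.32
ee_pos: [0.6507, -0.1745, 0.1377]
orientation: [-0.002, 0.649, 0.76, 0.001]
wrist_force: [-1.6, -0.1, 0.1]
gripper_width: 0.0004
```

Request:
apply_moves(moves=[[[0, 0, -1, 0], [0, 0, 0, 0]]])

```text
time_s: 4.58
ee_pos: [0.6507, -0.1745, 0.1368]
orientation: [-0.001, 0.649, 0.76, 0.001]
wrist_force: [0.3, 0.2, 1.8]
gripper_width: 0.0006
```

Request:
apply_moves(moves=[[[0, 0, -1, 0], [0, 0, 0, 0]]])

```text
time_s: 4.82
ee_pos: [0.6507, -0.1745, 0.1359]
orientation: [-0.001, 0.649, 0.76, 0.001]
wrist_force: [-0.5, 0.3, 1.4]
gripper_width: 0.0006
```

Request:
apply_moves(moves=[[[0, 0, 0, 0], [0, 0, 0, 0]]])

```text
time_s: 5.08
ee_pos: [0.6507, -0.1745, 0.136]
orientation: [-0.001, 0.649, 0.76, 0.001]
wrist_force: [-0.7, 0.3, 2.2]
gripper_width: 0.0004
```

Request:
apply_moves(moves=[[[-1.2, 8, 0, 0], [-1.2, 8, 0, 0], [-1.2, 8, 0, 0], [-1.2, 8, 0, 0], [0, 0, 0, 0]]])

```text
time_s: 5.7
ee_pos: [0.646, -0.14, 0.1363]
orientation: [-0.001, 0.649, 0.761, 0.001]
wrist_force: [-0.2, 0.5, 1.9]
gripper_width: 0.0007
```

Request:
apply_moves(moves=[[[-1.3, 8, -0.2, 0], [-1.3, 8, 0, 0], [-1.3, 8, 0, 0], [-1.3, 8, 0, 0], [-1.3, 8, 0, 0], [0, 0, 0, 0]]])

```text
time_s: 6.45
ee_pos: [0.639, -0.097, 0.1361]
orientation: [-0.001, 0.649, 0.761, 0.001]
wrist_force: [0.6, 1.2, 1.4]
gripper_width: 0.0004
```

Request:
apply_moves(moves=[[[-1.2, 8, -0.2, 0], [-1.2, 8, 0, 0], [-1.2, 8, 0, 0], [-1.2, 8, 0, 0], [-1.2, 8, 0, 0], [-1, 7, 0, 0], [-0.5, 4, 0, 0], [0, 0, 0, 0]]])

```text
time_s: 7.45
ee_pos: [0.631, -0.0425, 0.136]
orientation: [-0.001, 0.649, 0.761, 0.001]
wrist_force: [0.0, 0.0, 1.9]
gripper_width: 0.0005
```

Run:
```python
from workcell import *
from h import *
s=state();print(s['ee_pos'],s['wrist_force'])
im=camera('wrist');cv2.imwrite('pics/w3.png',im[:,:,::-1])
im=camera('scene');cv2.imwrite('pics/s3.png',cv2.resize(im[100:300,250:500,::-1],None,fx=3,fy=3,interpolation=cv2.INTER_CUBIC))
```

```text
[ 0.63097706 -0.04253964  0.1359685 ] [0.0178014  0.0486266  1.86602566]
```

View pics/w3.png

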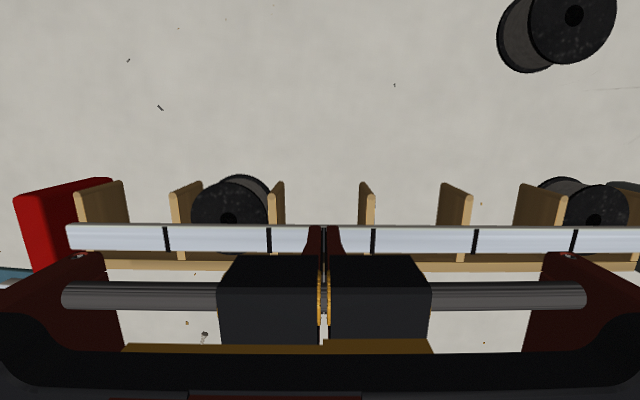

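View pics/s3.png

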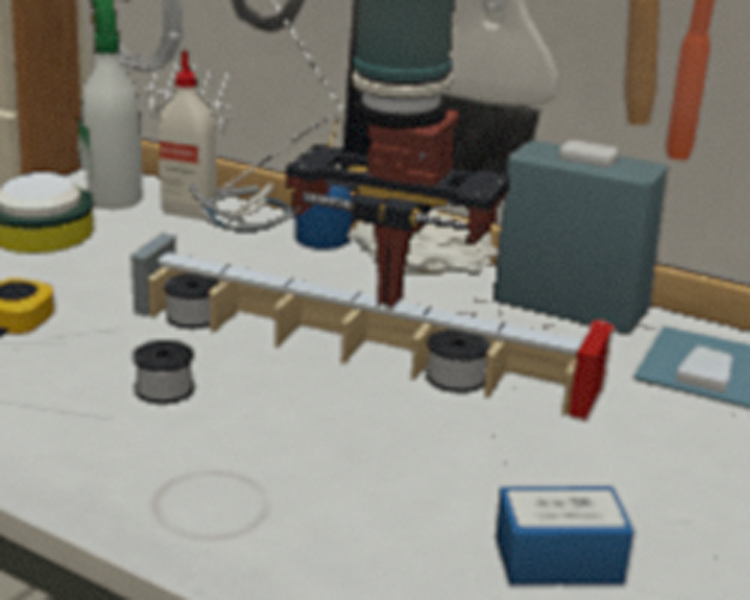

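Fingers (px 322) are midway between the rail's lines at 269 and 373: third gap. Lifting and going round behind the spool, fingers opened a little as a two-point fork.

Request:
apply_moves(moves=[[[0, 0, 25, 0], [0, 0, 30, 0], [-22, 22, 10, -9], [-22, 22, 0, -9], [-22, 22, 0, -9], [-22, 22, 0, -9], [-22, 22, 0, -9], [-22, 22, 0, -9], [-22, 22, 0, -9], [-22, 20, 0, -9]]], fingers=25)

```text
time_s: 8.8
ee_pos: [0.4492, 0.1329, 0.2004]
orientation: [-0.002, 0.978, 0.21, 0.001]
wrist_force: [-0.2, -0.5, -0.8]
gripper_width: 0.0221
```

Request:
apply_moves(moves=[[[0, 0, 0, 0], [0, 0, 0, 0]]])

```text
time_s: 9.05
ee_pos: [0.4481, 0.1333, 0.2002]
orientation: [-0.002, 0.977, 0.213, 0.001]
wrist_force: [0.6, -1.2, -0.2]
gripper_width: 0.022
```

Request:
apply_moves(moves=[[[1, 0, -35, 0], [1, 0, -35, 0], [0, 0, -25, 0], [0, 0, -5, 0], [0, 0, 0, 0]]])

```text
time_s: 9.68
ee_pos: [0.4573, 0.1303, 0.0986]
orientation: [-0.001, 0.977, 0.215, 0.005]
wrist_force: [-0.8, 0.4, 0.9]
gripper_width: 0.0219
```

Run:
```python
from workcell import *
from h import *
s=state();print(s['ee_pos'],s['orientation'],s['wrist_force'])
im=camera('wrist');cv2.imwrite('pics/w4.png',im[:,:,::-1])
```

```text
[0.45732618 0.13027052 0.09863187] [-0.00123234  0.97657884  0.21510423  0.00473568] [-0.79818647  0.36012719  0.86885326]
```

View pics/w4.png

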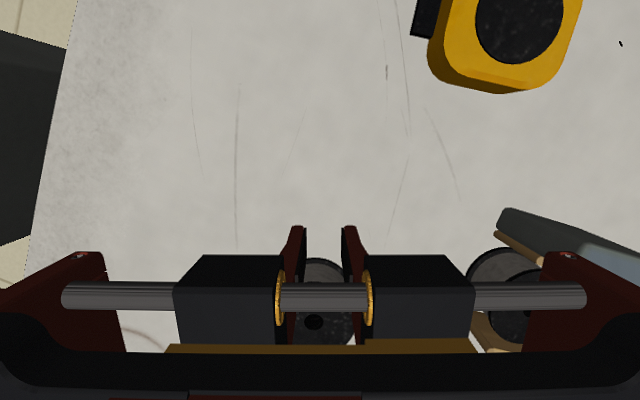

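Request:
apply_moves(moves=[[[-5, -2, -6, 0], [0, 0, -6, 0], [0, 0, 0, 0], [0, 0, 0, 0]]])

```text
time_s: 10.22
ee_pos: [0.4534, 0.1283, 0.0882]
orientation: [-0.001, 0.976, 0.215, 0.007]
wrist_force: [-0.6, -0.1, 0.1]
gripper_width: 0.0215
```

Request:
apply_moves(moves=[[[2, -5, -1.5, 0], [2, -5, -1, 0], [3.5, -8, 0, 0], [3.5, -8, 0, 0], [4, -9, 0, 0], [4, -9, 0, 0], [0, 0, 0, 0]]])

```text
time_s: 11.1
ee_pos: [0.4739, 0.0809, 0.0857]
orientation: [-0.001, 0.977, 0.215, 0.007]
wrist_force: [0.2, 0.0, 0.8]
gripper_width: 0.0219
```

Run:
```python
from workcell import *
from h import *
s=state();print(s['ee_pos'],s['orientation'],s['wrist_force'])
im=camera('wrist');cv2.imwrite('pics/w5.png',im[:,:,::-1])
```

```text
[0.47391486 0.08088402 0.08573233] [-0.00109062  0.97655167  0.2151621   0.0071361 ] [0.17880367 0.02152437 0.75673712]
```

View pics/w5.png

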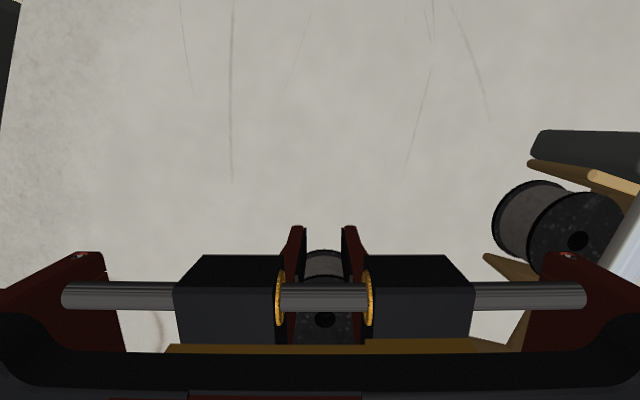

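The spool sits centred in the fork (hub at px 324). Continuing.

Request:
apply_moves(moves=[[[4.5, -9.5, 0, 0], [4.5, -9.5, 0, 0], [4.5, -9.5, 0, 0], [4.5, -9.5, 0, 0], [4.5, -9.5, 0, 0], [4.5, -9.5, 0, 0], [4.5, -9.5, 0, 0], [4, -8, 0, 0], [4, -6, 0, 0], [0, 0, 0, 0]]])

```text
time_s: 12.4
ee_pos: [0.5156, -0.0052, 0.0856]
orientation: [-0.001, 0.977, 0.215, 0.007]
wrist_force: [0.4, 0.6, -0.4]
gripper_width: 0.0224
```

Request:
apply_moves(moves=[[[3, -7, 0, 0], [3, -6, 0, 0], [2, -5, 0, 0], [0, -2, 0, 0], [0, 0, 0, 0]]])

```text
time_s: 13.02
ee_pos: [0.524, -0.0261, 0.0856]
orientation: [-0.001, 0.976, 0.215, 0.007]
wrist_force: [-0.2, 1.9, 0.3]
gripper_width: 0.022
```

Run:
```python
from workcell import *
from h import *
s=state();print(s['ee_pos'],s['orientation'],s['wrist_force'])
im=camera('scene');cv2.imwrite('pics/s6.png',cv2.resize(im[100:300,250:500,::-1],None,fx=3,fy=3,interpolation=cv2.INTER_CUBIC))
```

```text
[ 0.52396457 -0.02609069  0.08555411] [-0.00137454  0.97648242  0.2154894   0.00667128] [-0.22914028  1.86285463  0.2879946 ]
```

View pics/s6.png

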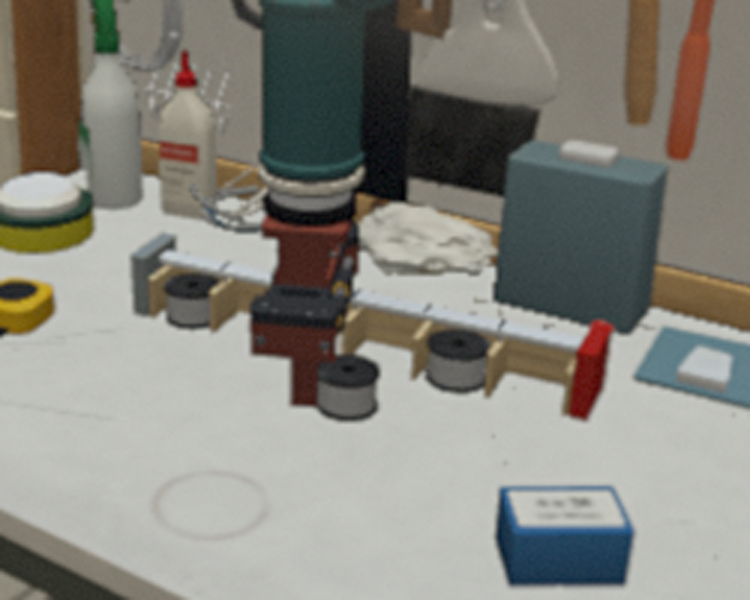

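Request:
apply_moves(moves=[[[-6, 13, 0, 0], [-8, 17, 0, 0], [-5, 10, 15, 0], [0, 0, 40, 0], [0, 0, 40, 3], [-3, -5, 0, 9.5], [-3, -9, 0, 9.5], [-3, -10, 0, 9.5], [-3, -10, 0, 9.5], [-3, -10, 0, 9.5]]])

```text
time_s: 14.32
ee_pos: [0.4849, -0.0211, 0.191]
orientation: [-0.002, 0.78, 0.626, 0.008]
wrist_force: [0.1, -0.1, -0.9]
gripper_width: 0.0222
```

Request:
apply_moves(moves=[[[-2, -10, 0, 9.5], [-2, -10, 0, 9], [0, -10, 0, 4], [0, 0, 0, 0]]])

```text
time_s: 14.82
ee_pos: [0.4792, -0.0491, 0.1949]
orientation: [-0.002, 0.636, 0.771, 0.008]
wrist_force: [0.2, 0.2, 1.1]
gripper_width: 0.0215
```

Run:
```python
from workcell import *
from h import *
import pickle
s=state();c=calibration('wrist');im=camera('wrist')
cv2.imwrite('pics/w7.png',im[:,:,::-1]);pickle.dump(c,open('w7.pkl','wb'));print(s['ee_pos'],s['orientation'],s['wrist_force'])
im=camera('top');cv2.imwrite('pics/t7.png',im[:,:,::-1]);cv2.imwrite('pics/t7z.png',cv2.resize(im[130:240,260:450,::-1],None,fx=4.2,fy=4.2,interpolation=cv2.INTER_CUBIC))
```

```text
[ 0.47924518 -0.04914542  0.1948878 ] [-0.00194067  0.63625213  0.77143952  0.00777956] [0.15657966 0.24635069 1.06872289]
```

View pics/w7.png

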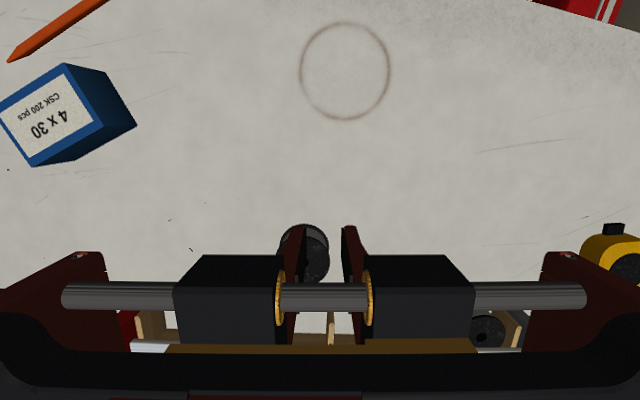

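View pics/t7z.png

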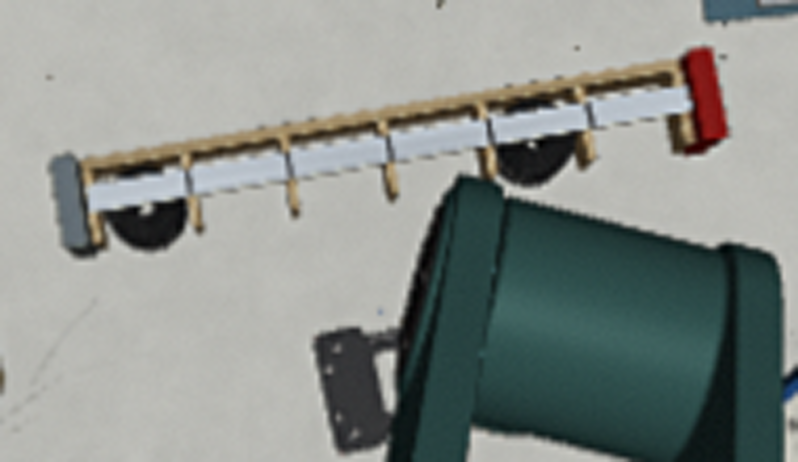

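Run:
```python
from workcell import *
from h import *
im=camera('scene');cv2.imwrite('pics/s8.png',im[:,:,::-1]);cv2.imwrite('pics/s8z.png',cv2.resize(im[185:265,290:410,::-1],None,fx=6,fy=6,interpolation=cv2.INTER_CUBIC))
im=cv2.imread('pics/scene0.png');cv2.imwrite('pics/s0z.png',cv2.resize(im[185:265,290:410],None,fx=6,fy=6,interpolation=cv2.INTER_CUBIC))
```

```text
(no output)
```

View pics/s8z.png

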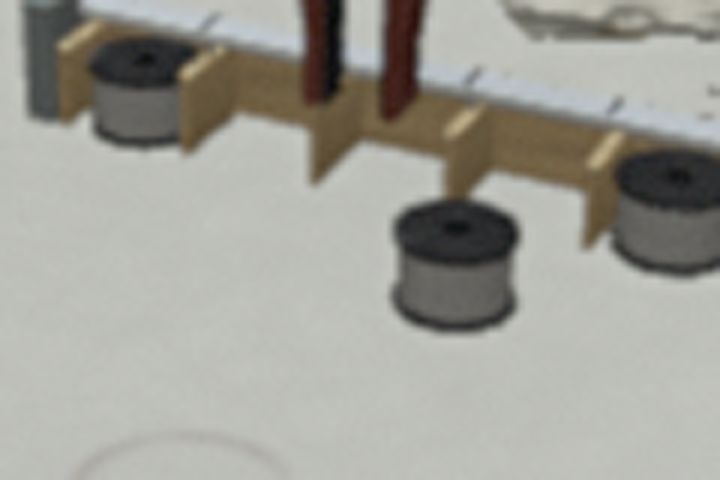

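View pics/s0z.png

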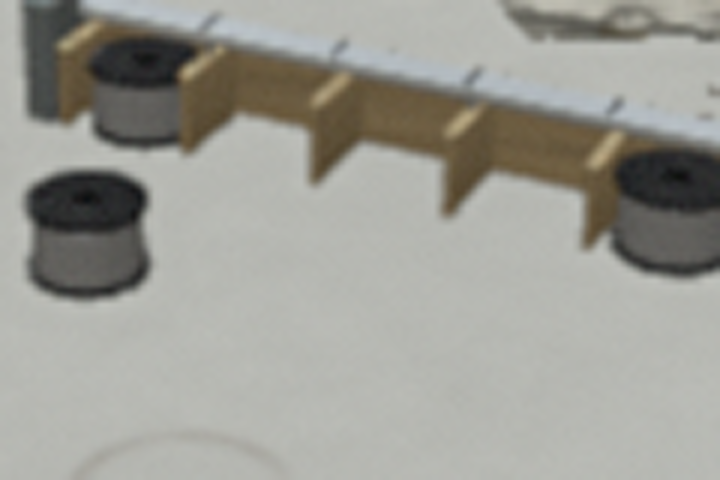

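Run:
```python
from workcell import *
from h import *
c=calibration('scene')
Z=np.array([(87,201),(456,231),(145,62),(678,179)]);px=(Z+.5)/6-.5+[290,185]
P=ray(c,px,.035)[:,:2];print('init, now, spool_a, spool_b\n',P)
# rail lines
Z=np.array([(208,20),(340,47),(474,75),(615,105)]);px=(Z+.5)/6-.5+[290,185]
L=ray(c,px,.058)[:,:2];print(L, 'pred',[(.6255-.148*y,-.0107+.989*y) for y in(.132,.066,0,-.066)])
O=np.array([.5978,-.0148]);ex=np.array([.989,.148]);ey=np.array([-.148,.989])
for p in P: print((p-O)@ex,(p-O)@ey)
```

```text
init, now, spool_a, spool_b
 [[ 0.47018154  0.08412855]
 [ 0.53886934 -0.05652079]
 [ 0.59319255  0.14925044]
 [ 0.63336839 -0.10995194]]
[[ 0.60848688  0.12314594]
 [ 0.61944233  0.05607501]
 [ 0.62953376 -0.0091211 ]
 [ 0.63919496 -0.07469522]] pred [(0.605964, 0.119848), (0.615732, 0.054574), (0.6255, -0.0107), (0.6352679999999999, -0.075974)]
-0.11157323221980904 0.11672786656026933
-0.06445710064027371 -0.03254012128435847
0.01972269977415476 0.16292779006776778
0.021094648388788884 -0.09936939212010036
```

Request:
apply_moves(moves=[[[2, -12, 0, -2.5], [0, -5, -20, 0], [0, 0, -30, 0], [0, 0, -20, 0], [0, 0, 0, 0]]])

```text
time_s: 15.6
ee_pos: [0.483, -0.0677, 0.1236]
orientation: [-0.0, 0.657, 0.754, 0.008]
wrist_force: [0.1, 0.4, -0.3]
gripper_width: 0.0218
```

Request:
apply_moves(moves=[[[0, 2.5, -18, 0.6], [0, 0, -15, 0], [0, 0, -3, 0], [0, 0, 0, 0]]])

```text
time_s: 16.1
ee_pos: [0.4851, -0.0664, 0.0886]
orientation: [0.001, 0.654, 0.756, 0.009]
wrist_force: [0.1, -0.3, 1.2]
gripper_width: 0.0224
```

Request:
apply_moves(moves=[[[4, 2, -1.5, 0.3], [5, 1, -1, 0], [5, 0.7, 0, 0], [0, 0, 0, 0]]])

```text
time_s: 16.6
ee_pos: [0.5014, -0.0627, 0.0874]
orientation: [0.003, 0.652, 0.758, 0.01]
wrist_force: [-0.2, 1.2, -0.4]
gripper_width: 0.022
```

Request:
apply_moves(moves=[[[5, 0.8, 0, 0], [6, 0.9, 0, 0], [7, 1, 0, 0], [7, 1, 0, 0], [7, 1, 0, 0], [0, 0, 0, 0]]])

```text
time_s: 17.35
ee_pos: [0.5343, -0.0574, 0.0871]
orientation: [0.001, 0.652, 0.758, 0.009]
wrist_force: [-0.2, 0.0, -0.0]
gripper_width: 0.022
```

Run:
```python
from workcell import *
from h import *
s=state();print(s['ee_pos'],s['orientation'],s['wrist_force'])
O=np.array([.5978,-.0148]);ex=np.array([.989,.148]);ey=np.array([-.148,.989]);d=s['ee_pos'][:2]-O;print('rack',d@ex,d@ey)
im=camera('scene');cv2.imwrite('pics/s9.png',im[:,:,::-1]);cv2.imwrite('pics/s9z.png',cv2.resize(im[175:265,300:420,::-1],None,fx=6,fy=6,interpolation=cv2.INTER_CUBIC))
```

```text
[ 0.53426633 -0.05739266  0.08711782] [0.00134683 0.65212595 0.7580581  0.00882348] [-0.22291752  0.04550458 -0.03900789]
rack -0.06913850947883475 -0.032721157436769566
```

View pics/s9z.png

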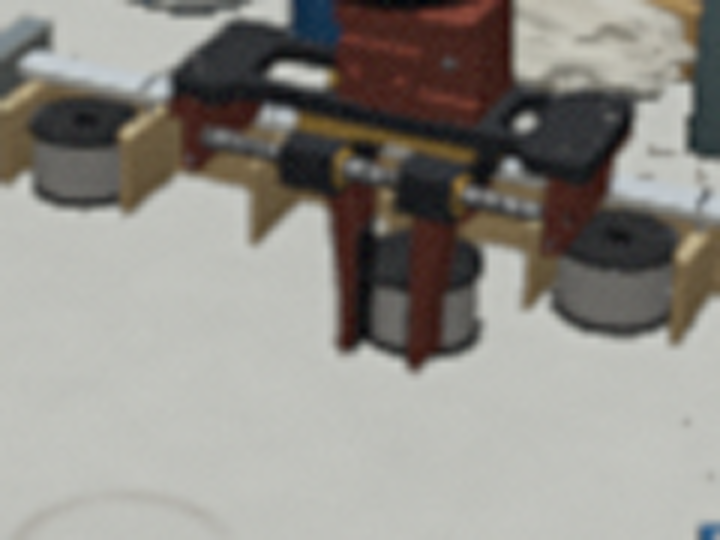

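Request:
apply_moves(moves=[[[6, 0.9, 0, 0], [6, 0.9, 0, 0], [6, 0.9, 0, 0], [6, 0.9, 0, 0], [6, 0.9, 0, 0], [0, 0, 0, 0]]])

```text
time_s: 18.15
ee_pos: [0.5658, -0.0525, 0.0869]
orientation: [0.001, 0.652, 0.758, 0.009]
wrist_force: [0.2, -0.6, 0.0]
gripper_width: 0.0219
```

Request:
apply_moves(moves=[[[5, 0.8, 0, 0], [5, 0.8, 0, 0], [4, 0.6, 0, 0], [0, 0, 0, 0]]])

```text
time_s: 18.65
ee_pos: [0.5804, -0.0501, 0.0869]
orientation: [0.001, 0.652, 0.758, 0.008]
wrist_force: [-1.3, -0.9, -0.4]
gripper_width: 0.0217
```

Run:
```python
from workcell import *
from h import *
s=state();print(s['ee_pos'],s['orientation'],s['wrist_force'])
O=np.array([.5978,-.0148]);ex=np.array([.989,.148]);ey=np.array([-.148,.989]);d=s['ee_pos'][:2]-O;print('rack',d@ex,d@ey)
im=camera('scene');cv2.imwrite('pics/s10z.png',cv2.resize(im[175:265,300:420,::-1],None,fx=6,fy=6,interpolation=cv2.INTER_CUBIC))
```

```text
[ 0.58044187 -0.05013665  0.08687383] [7.43046041e-04 6.52190208e-01 7.58007494e-01 8.48644273e-03] [-1.25017718 -0.88410464 -0.4263839 ]
rack -0.022397015840174207 -0.03237894490661032
```

View pics/s10z.png

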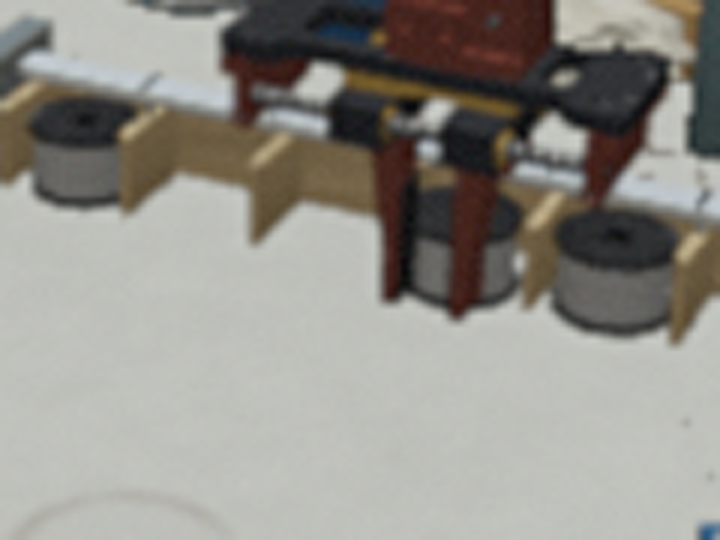

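Request:
apply_moves(moves=[[[3, 0.4, 0, 0], [3, 0.4, 0, 0], [2, 0.3, 0, 0], [0, 0, 0, 0]]])

```text
time_s: 19.2
ee_pos: [0.5883, -0.049, 0.0868]
orientation: [0.0, 0.652, 0.758, 0.008]
wrist_force: [-0.8, 0.2, 0.0]
gripper_width: 0.0218
```

Request:
apply_moves(moves=[[[1.5, 0.2, 0, 0], [0, 0, 0, 0]]])

```text
time_s: 19.45
ee_pos: [0.5898, -0.0488, 0.0868]
orientation: [0.0, 0.652, 0.758, 0.008]
wrist_force: [-1.4, -0.8, 0.6]
gripper_width: 0.0218
```

Request:
apply_moves(moves=[[[1.5, 0.2, 0, 0], [0, 0, 0, 0]]])

```text
time_s: 19.7
ee_pos: [0.591, -0.0485, 0.0867]
orientation: [-0.0, 0.652, 0.758, 0.008]
wrist_force: [-2.5, -0.4, 1.1]
gripper_width: 0.0222
```

Request:
apply_moves(moves=[[[1.5, 0.2, 0, 0], [0, 0, 0, 0]]])

```text
time_s: 19.95
ee_pos: [0.5914, -0.0484, 0.0866]
orientation: [-0.001, 0.652, 0.758, 0.007]
wrist_force: [-2.4, -1.3, 2.8]
gripper_width: 0.0216
```

Request:
apply_moves(moves=[[[1, 0.2, 0, 0], [0, 0, 0, 0]]])

```text
time_s: 20.2
ee_pos: [0.5915, -0.0484, 0.0865]
orientation: [-0.002, 0.652, 0.758, 0.006]
wrist_force: [-3.4, -1.1, 2.5]
gripper_width: 0.0219
```

Stalled against the back at the predicted position (−3.4 N). Backing off and looking.

Request:
apply_moves(moves=[[[-8, -1.2, 0, 0], [-20, -3, 0, 0], [-30, -4.5, 0, 0], [-20, -3, 20, 0], [0, 0, 45, 0], [0, 0, 50, 0], [-10, 45, 30, 0], [-10, 55, 20, 0], [-10, 55, 0, 0], [-10, 55, 0, 0]]])

```text
time_s: 21.45
ee_pos: [0.4778, 0.1521, 0.2594]
orientation: [0.008, 0.656, 0.755, 0.016]
wrist_force: [0.8, -0.5, 0.2]
gripper_width: 0.0221
```

Request:
apply_moves(moves=[[[-10, 55, 0, 0], [-10, 50, 0, 0], [0, 30, 0, 0], [0, 0, 0, 0], [0, 0, 0, 0]]])

```text
time_s: 22.08
ee_pos: [0.457, 0.2957, 0.2609]
orientation: [0.009, 0.653, 0.757, 0.021]
wrist_force: [0.2, -0.3, 0.6]
gripper_width: 0.0221
```

Run:
```python
from workcell import *
from h import *
s=state();print(s['ee_pos'],s['wrist_force'],s['time_s'])
im=camera('scene');cv2.imwrite('pics/s11.png',im[:,:,::-1]);cv2.imwrite('pics/s11z.png',cv2.resize(im[175:265,300:420,::-1],None,fx=6,fy=6,interpolation=cv2.INTER_CUBIC))
im=camera('top');cv2.imwrite('pics/t11.png',im[:,:,::-1]);cv2.imwrite('pics/t11z.png',cv2.resize(im[130:240,260:450,::-1],None,fx=4.2,fy=4.2,interpolation=cv2.INTER_CUBIC))
```

```text
[0.45703838 0.29570327 0.26087017] [ 0.21049858 -0.33904014  0.61135262] 22.075
```

View pics/s11z.png

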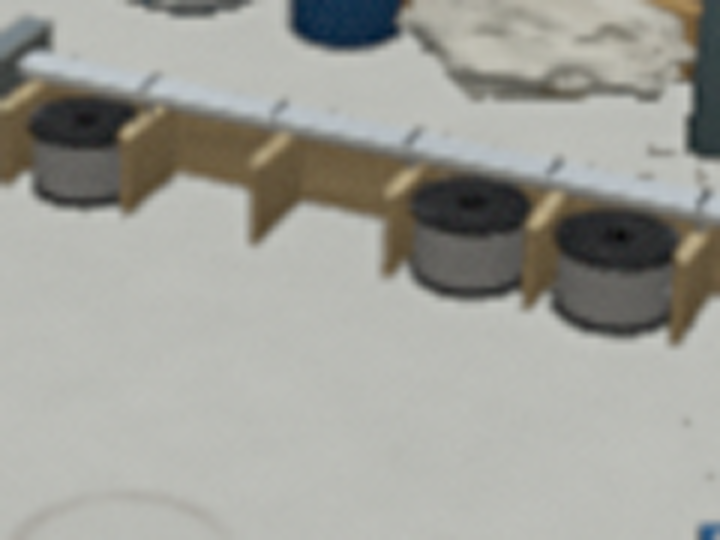

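View pics/t11z.png

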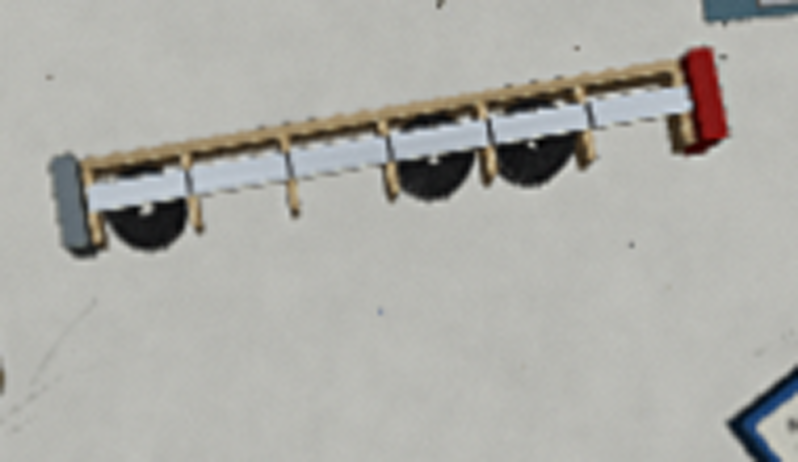

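View pics/s11.png

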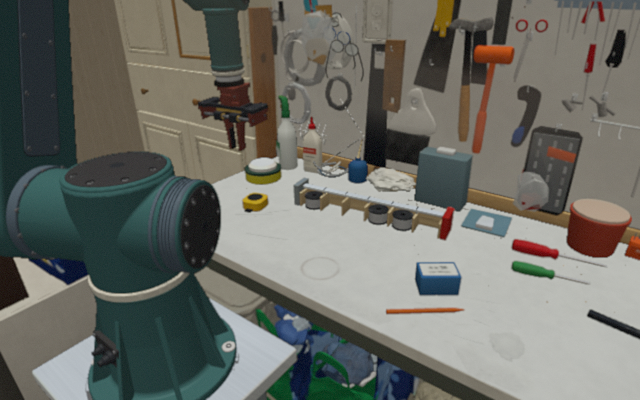

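Run:
```python
from workcell import *
from h import *
O=np.array([.5978,-.0148]);ex=np.array([.989,.148]);ey=np.array([-.148,.989])
c=calibration('scene')
Z=np.array([(470,203),(86,121),(620,235)]);P=ray(c,(Z+.5)/6-.5+[300,175],.035)[:,:2]
Z=np.array([(412,137),(555,166)]);L=ray(c,(Z+.5)/6-.5+[300,175],.058)[:,:2]
for n,p in zip(['spool','a','b','line0','line-66'],[*P,*L]):print(n,((p-O)@ex*1000).round(1),((p-O)@ey*1000).round(1))
# top: front flange edge of each spool
c=calibration('top')
Z=np.array([(430,199),(150,249),(531,186)]);P=ray(c,(Z+.5)/4.2-.5+[260,130],.035)[:,:2]
for p in P: print('top front edge',((p-O)@ex*1000).round(1),((p-O)@ey*1000).round(1))
a=cv2.imread('pics/top0.png').astype(int);b=cv2.imread('pics/t11.png').astype(int)
d=(abs(a-b).max(2)>40).astype(np.uint8);n,l,st,ce=cv2.connectedComponentsWithStats(d)
print([list(s) for s in st[1:] if s[4]>3])
```

```text
spool 23.9 -30.2
a 20.9 163.1
b 25.0 -99.0
line0 29.9 0.9
line-66 31.1 -65.7
top front edge -5.5 -22.8
top front edge -7.4 164.7
top front edge -8.1 -90.2
[[np.int32(356), np.int32(158), np.int32(13), np.int32(3), np.int32(27)], [np.int32(354), np.int32(165), np.int32(19), np.int32(13), np.int32(168)], [np.int32(105), np.int32(186), np.int32(154), np.int32(214), np.int32(17618)], [np.int32(308), np.int32(213), np.int32(21), np.int32(20), np.int32(317)], [np.int32(109), np.int32(257), np.int32(11), np.int32(10), np.int32(81)], [np.int32(42), np.int32(330), np.int32(88), np.int32(63), np.int32(1255)], [np.int32(77), np.int32(335), np.int32(17), np.int32(6), np.int32(72)], [np.int32(69), np.int32(351), np.int32(9), np.int32(6), np.int32(16)], [np.int32(43), np.int32(354), np.int32(41), np.int32(41), np.int32(350)], [np.int32(79), np.int32(356), np.int32(15), np.int32(7), np.int32(29)], [np.int32(165), np.int32(358), np.int32(4), np.int32(7), np.int32(20)], [np.int32(0), np.int32(362), np.int32(52), np.int32(38), np.int32(1757)], [np.int32(386), np.int32(390), np.int32(3), np.int32(2), np.int32(6)], [np.int32(344), np.int32(392), np.int32(30), np.int32(7), np.int32(88)], [np.int32(395), np.int32(395), np.int32(6), np.int32(5), np.int32(17)]]
```

Run:
```python
from workcell import *
import cv2
a=cv2.imread('pics/scene0.png').astype(int);b=cv2.imread('pics/s11.png').astype(int)
d=abs(a-b).max(2)
for n,(y0,y1,x0,x1) in dict(tape=(190,215,238,272),spool_a=(190,210,304,326),spool_b=(205,232,393,412),box=(258,298,412,464),pencil=(303,318,382,468)).items(): print(n,(d[y0:y1,x0:x1]>40).sum())
print(state()['wrist_force']);job_done()
```

```text
tape 0
spool_a 0
spool_b 0
box 0
pencil 0
[-0.46612107 -1.53448082 -0.60912875]
the job is handed in; nothing more can be done
```

The job is done and handed in: the loose spool stands upright in the third gap from the red post, home against the back, after about 22 s of the 64 s allowed.

- **Rail count:** With the gripper shut, I ran a fingertip along the rail from the first gap to the third at about 2 N, with the rail about 2 mm down. The wrist picture showed the tip midway between the two dark lines that bound gap 3.
- **Push:** I opened the fingers 22 mm so they made a two-point fork, with nothing gripped. I slid the spool across to the front of gap 3, then straight in. It stalled within 1 mm of the predicted home position, at about 3.4 N, and I backed off and moved well clear.

**Last checks**
- The scene camera put the spool's centre 23.9 mm behind the mouth line, against 23 mm nominal.
- The top view put its front edge protruding about 5.5 mm, against 4 mm nominal. Both are within the 1–2 mm the cameras can resolve.
- The scene camera also read the spool about 3 mm off the middle of its gap, towards the grey post. It still stands between its dividers.
- Comparing scene pictures from before and after, the two racked spools, the tape measure, the screw box and the pencil showed no change.
- I did not check the caliper. The scene camera does not show it, the arm covered that part of the last top view, and my planned path did not go near it.

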